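# Clear the parts bin, lay the straightedge to the board, hold the sprung lid at its balance

## Task

Take the straightedge off the lid of the parts bin and lay it flat on the bench, flush along the red-lined front edge of the white board and about centred on it. With the lid clear, lift it by its bar past its balance point, where the springs would carry it open, then ease it back and finish holding it still, just a few degrees below the balance point, without letting go. Move the lid gently, neither flung nor dropped, and leave the can, jar, screwdriver and bottle where they are.

Things in the scene. Friction and masses are not known exactly. Their poses are not given: they have to be found in the camera images.
- straightedge: loose aluminium straightedge 240 mm long (its y), 36 mm wide (x), 6 mm thick, 0.11 to 0.22 kg; on its middle a dark wooden grip block 80 mm long (y), 16 mm wide (x), its top 38 mm above the underside. Origin: centre of the underside, z up. The same turned half round. At the start it lies flat on the bin's lid, roughly along the lid's width.
- board: fixed white laminated shelf board 70 mm deep (x), 280 mm long (y), 10 mm thick, flat on the bench; origin: centre of its underside. Front edge: the long edge at x = -35 mm, facing the robot, with a red line on top along it. When flush, the straightedge's long side touches this edge: its origin is at x = -53 mm, y near 0 in the board's frame, its y parallel to the board's.
- parts_bin: fixed white box 170 mm deep (x), 250 mm wide (y), 100 mm high; origin: centre of its underside, front (-x) roughly to the robot. A blue 8 mm lid covers it (top 108 mm above the bench when shut), hinged along the bin's far (+x) top edge; its front edge swings up and back. Hinge springs carry most of its weight; shut, it takes about 1 N at the bar to lift.
- lid (a joint): opening angle of the blue sprung lid (rad): 0 shut, 1.25 at its open stop. Its balance point is at 0.85 rad (49 degrees open): below that it falls shut by itself, above it springs open by itself. Hinge friction is negligible, so it does not stay where it is left. About 0.73 rad (42 degrees) is just below the balance.
- lid_bar (a point): middle of the lid's steel pull bar: round, 10 mm thick, 120 mm long, parallel to the bin's y, carried by an arm at each end, its centre line 40 mm in front of the lid's front edge; the space between bar and lid is open. Shut, its centre is 104 mm above the bench and 210 mm in front of the hinge line. Being round it can turn between gripper pads.
- lid_hinge (a point): middle of the lid's hinge line, on the bin's far top edge, 100 mm above the bench; it does not move. The bar circles about it, along the bin's y axis.
- spray_can: bystander: loose blue can 62 mm across, 170 mm tall, standing beyond the work; origin: centre of its underside
- paint_jar: bystander: loose small amber jar 52 mm across, 55 mm tall, standing near the robot; origin: centre of its underside
- screwdriver: bystander: loose screwdriver 190 mm long lying along its x on the left of the bench
- glue_bottle: bystander: loose white bottle 48 mm across, 120 mm tall, with orange cap, on the right of the bench; origin: centre of its underside
Not all that is in view belongs to the job. Of the things that look like the straightedge, the larger one is meant.

How it is judged (in metres and radians):
On the way, in this order (a step that is already met when the one before it is completed fails the run):
1. the straightedge lies let go, flat on the bench and flush along the board's front edge (x of straightedge in the frame of board between -0.056 and -0.0505 m and y of straightedge in the frame of board between -0.04 and 0.04 m and angle between the y axis of straightedge and the y axis of board, either way round below 0.03 rad and height (world z) of straightedge below 0.004 m and angle between straightedge's own z axis and vertical below 0.04 rad and contact force between the fingers and straightedge below 0.05 N), for 0.2 s.
2. the lid is raised past its balance point (over 0.92 rad) while the gripper is on it (value of joint lid above 0.92 rad and contact force between the fingers and parts_bin above 0.05 N), for 0.1 s.
At the end, for the whole second after the job is handed in: The gripper holds the lid still between 0.62 and 0.81 rad (2 to 13 degrees below its balance at 0.85 rad), after it has been past 0.92 rad; the straightedge lies let go, flat on the bench, its side within 3 mm of the board's front edge at mid-length, parallel within 0.03 rad, centred within 40 mm (value of joint lid between 0.62 and 0.81 rad and velocity of joint lid between -0.05 and 0.05 rad/s and contact force between the fingers and parts_bin above 0.05 N and contact force between straightedge and the fingers below 0.05 N and linear speed of straightedge below 0.02 m/s and x of straightedge in the frame of board between -0.056 and -0.0505 m and y of straightedge in the frame of board between -0.04 and 0.04 m and angle between the y axis of straightedge and the y axis of board, either way round below 0.03 rad and height (world z) of straightedge below 0.004 m and angle between straightedge's own z axis and vertical below 0.04 rad); the arm keeps its last pose, push and grip.
It fails at once if the lid is lifted while the straightedge is still on it (value of joint lid above 0.25 rad and height (world z) of straightedge above 0.08 m).
It fails at once if the lid is flung or dropped (faster than 2 rad/s) (velocity of joint lid above 2 rad/s or velocity of joint lid below -2 rad/s).
It fails at once if a bystander is moved more than 30 mm or tipped over (distance of any of spray_can, paint_jar, screwdriver, glue_bottle from where it was at the start of the episode above 0.03 m or angle between any of spray_can, paint_jar, glue_bottle's own z axis and vertical above 0.5 rad).
It also fails if it takes over 67 s, if anything falls off the work surface, if the arm or the gripper's body presses on something with over 40 N, if the wrist force passes 120 N, or if a joint passes its speed limit or range.

## Robot

A 7-joint arm with a two-finger parallel gripper is mounted at the origin on the work surface. World frame = base frame: x ahead of the robot, y to its left, z up, the work surface at z = 0. Lengths are in mm, angles in degrees, forces in N, time in s.
With the tool pointing down it reaches from about 425 to 950 mm from the base axis. Payload 16.7 kg.
Tool frame: the origin (TCP) lies at the very end of the fingers, on their centre line; the grasp point (between the pads) lies 19 mm behind it (bot.tcp_to_grasp is the distance from the TCP to the grasp point, in mm); y points along the fingers, x is the direction in which the jaws open and shut, and the axes are right-handed (so a half turn about y gives the same grasp; the last joint's range is limited). The gripper opens to 94 mm and grips with 3 to 60 N. Pads are 16 mm wide; open, the fingers measure 119 mm over their backs; the gripper's body (75 mm by 177 mm) begins 78 mm behind the grasp point.
Start: joints at [-84.941, 24.414, 4.234, 92.017, -1.954, 63.644, -3.845], TCP at [159.013, 655.964, 205.467] pointing down, gripper open.
Joint ranges: [-163.25, 163.25], [-28.42, 122.38], [-70.27, 78.77], [12.13, 141.07], [-58.53, 238.53], [9.26, 117.41], [-156.51, 156.51]. Speed limits (degrees/s): [108.29, 108.29, 136.94, 136.94, 172.46, 172.46, 172.46].

## Interface

Orientations are given as [roll, pitch, yaw] about the fixed x, y, z axes, in that order (R = Rz(yaw) Ry(pitch) Rx(roll)).
In Python, from bench import bot, viewer, sign_off gives the robot as it stands.
- The arm moves only by the shell command python3 -m jog 'ROWS' [FORCE]. ROWS is JSON, a list of rows, each a list of 3 entries, a list of its own where there are three numbers: the turn, a rotation vector about the tool's x, y, z each as a share of 45 degrees, from -1 to 1, then the shift along the tool's x, y, z each as a share of 120 mm, from -1 to 1, then the closure in counts, from 0 (fully open) to 255 (shut). A call has 1 to 5 rows; each row is the pose to reach, as a shift and turn from the pose commanded when the call began, along the tool's axes at that moment; what a row does not reach only later rows make up. A row lasts 1/10 s, in which the tool goes at most 50 mm and 8.59 degrees, less where a joint would pass 70% of its speed; a pose out of reach is approached as far as the arm can. A call with a number of a shift or a turn outside -1 to 1 is refused whole. A call with a gripper value outside its range is refused whole. The fingers move at their own pace and stop on an object; FORCE is the grip in N (left out, the last holds). Time passes only in rows, so rows that repeat a pose let the fingers close. It gives the time, the measured TCP pose, the force and the opening at its end, in the units of the state.
- bot.get_obs(): the state, without advancing time (a new reading comes with each control period).
- viewer.read_camera(name): name is "scene" or "top" or "wrist"; returns a dict with "img" (400x640x3 uint8, red, green, blue), "depth" (400x640 float32, mm along the optical axis (not along the pixel's ray), 0 where there is no reading), "intrinsics" (3x3 intrinsics, pixels), "view" (4x4, takes a point from world to camera coordinates). Camera axes: x right, y down, z forward; pixel columns grow to the right and rows downward; lengths in mm; the calibration is good to about 2 mm. A picture is of the moment at which its call begins.
- sign_off(): hands the job in, once; it reports no verdict.
The state is a dict: "time": time; "joint_pos": joint angles; "qd": joint speeds; "joint_torque": joint torques, N m; "position": TCP position; "orientation": TCP orientation; "contact_force": force on the tool from outside, world axes, zero at the start; "wrist_torque": the same for the moment, N m; "finger_gap": finger opening in mm.
Only numpy, scipy, OpenCV 4.12 (cv2) and the standard library are available. Lean on these libraries where they do the work, as an engineer would, in place of code of your own. Each camera call takes 0.05 s, during which the arm holds its last target.

## Working session

There is one attempt and no reset: what is moved stays moved. The work goes in short steps, Python scripts to look and compute and a shell command to move; the robot and the scene stay as the last step left them, time stands still between calls to the robot, and variables do not carry over. Pictures are saved under pics/ and viewed, and the job is handed in when it is done.

```bash
ls -la; mkdir -p pics; cat > h.py <<'E'
import numpy as np, cv2
from bench import bot, viewer
def snap(n,f):
    r=viewer.read_camera(n); np.savez(''+f+'.npz',**r); cv2.imwrite(f'pics/{f}.png',r['img'][:,:,::-1]); return r
def ld(f): return dict(np.load(''+f+'.npz'))
def p2w(r,u,v,z=None):
    K=r['intrinsics'];V=r['view'];Vi=np.linalg.inv(V)
    ray=np.linalg.inv(K)@np.array([u,v,1.])
    if z is None:
        d=r['depth'][int(round(v)),int(round(u))]; return (Vi@np.r_[ray*d,1])[:3]
    o=Vi[:3,3];d=Vi[:3,:3]@ray; return o+d*(z-o[2])/d[2]
def w2p(r,p):
    q=r['view']@np.r_[p,1.];q=r['intrinsics']@q[:3];return q[:2]/q[2]
E
python3 - <<'E'
from h import *
print(bot.get_obs())
for n in ['scene','top','wrist']: r=snap(n,n+'0'); print(n,r['view'].round(3).tolist(),r['intrinsics'].tolist())
E
```

```text
total 12
drwxr-xr-x  3 agent agent 4096 Dec  7 16:14 .
drwxr-xr-x 23 root  root  4096 Dec  7 16:14 ..
drwxr-xr-x  2 agent agent 4096 Dec  7 16:14 pics
{'time': 0.0, 'joint_pos': array([-84.94254818,  24.45108368,   4.23131282,  92.05162214,
        -1.95404204,  63.64457173,  -3.84356095]), 'qd': array([ 0.05764217,  0.03841411,  0.101584  , -0.04175304,  0.06500161,
       -0.01500379,  0.00784259]), 'joint_torque': array([ 1.61393458e-03, -9.35838890e+01,  3.66768323e+00, -4.54209924e+01,
       -4.89025447e-02,  2.00130563e-02,  1.18473208e-04]), 'position': array([158.91086649, 655.57127973, 204.76369796]), 'orientation': array([-9.00053960e+01,  7.49209522e-02,  7.63759176e+01]), 'contact_force': array([ 0.01739937, -0.25543687, -0.1092657 ]), 'wrist_torque': array([-0.04533142, -0.00919762,  0.03595314]), 'finger_gap': 94.00997098999214}
scene [[0.591, 0.806, 0.012, -373.418], [0.633, -0.455, -0.627, -317.241], [-0.5, 0.378, -0.779, 1578.212], [0.0, 0.0, 0.0, 1.0]] [[402.4802883057309, 0.0, 314.34315451755356], [0.0, 402.4802883057309, 198.4574487265442], [0.0, 0.0, 1.0]]
top [[0.006, -1.0, 0.004, 3.893], [-0.983, -0.006, -0.183, 601.423], [0.183, -0.003, -0.983, 1320.111], [0.0, 0.0, 0.0, 1.0]] [[457.43751496272296, 0.0, 317.29669627849603], [0.0, 457.43751496272296, 197.46501738085718], [0.0, 0.0, 1.0]]
wrist [[0.236, 0.972, -0.002, -672.666], [0.933, -0.226, 0.279, -30.544], [0.271, -0.067, -0.96, 392.876], [0.0, 0.0, 0.0, 1.0]] [[359.547135168432, 0.0, 321.4296449713698], [0.0, 359.547135168432, 198.1394302283988], [0.0, 0.0, 1.0]]
```

View pics/top0.png

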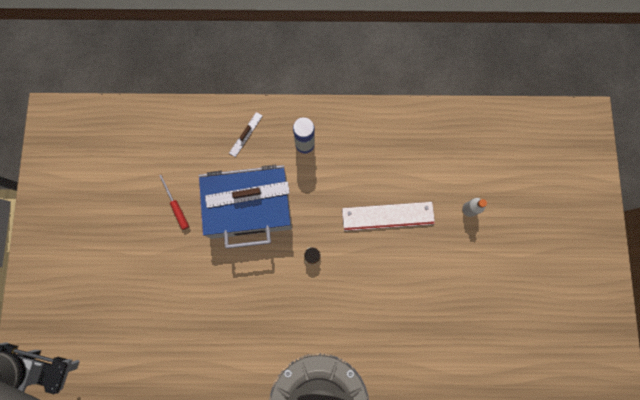

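View pics/scene0.png

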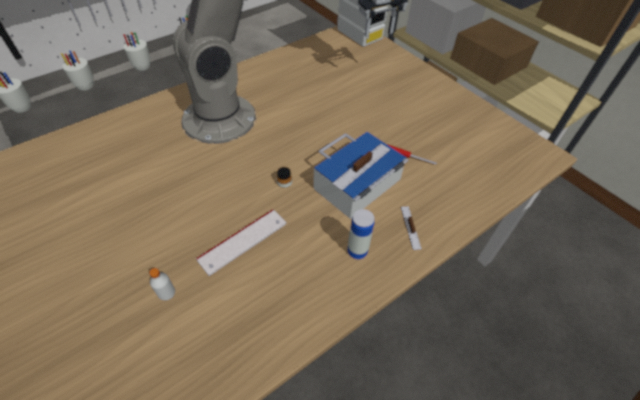

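Two objects look like straightedges in the top view. One lies on the blue lid at (247,193) and is about 83 px long. The other lies on the bench at (246,134) and is about 48 px long. The one on the lid is larger and lies where the task says, so I'll confirm it in an enlarged crop.

```bash
python3 - <<'E'
from h import *
r=ld('top0'); im=r['img'][:,:,::-1]
c=cv2.resize(im[105:275,185:325],None,fx=4.5,fy=3.5*4.5/3.5,interpolation=cv2.INTER_CUBIC)[:, :]
c=cv2.resize(im[110:255,190:325],None,fx=4,fy=4,interpolation=cv2.INTER_CUBIC)
cv2.imwrite('pics/c1.png',c)
c=cv2.resize(im[190:240,330:445],None,fx=6,fy=6,interpolation=cv2.INTER_CUBIC)
cv2.imwrite('pics/c2.png',c)
E
```

```text
(no output)
```

View pics/c1.png

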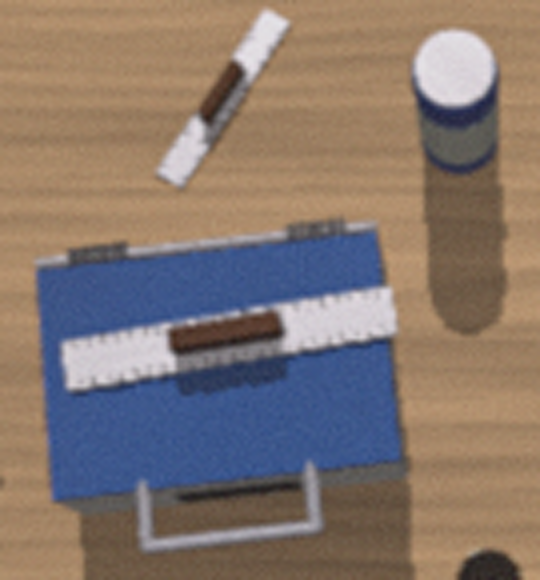

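View pics/c2.png

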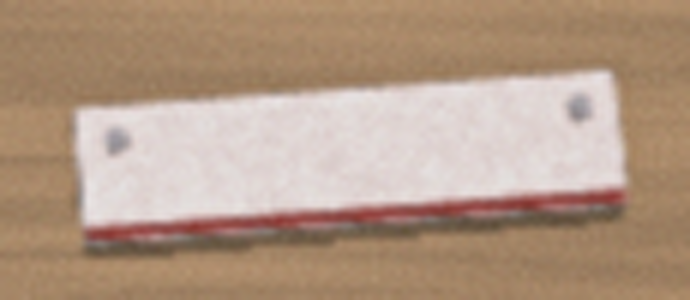

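The crop confirms it: the large straightedge with its dark grip is on the lid, and the one on the bench is about half its size. The board's red line faces the robot. Next I'll measure.

```bash
python3 - <<'E'
from h import *
r=ld('top0')
def g(pts,x0,y0,s,z): return np.array([p2w(r,x0+(x+.5)/s-.5,y0+(y+.5)/s-.5,z) for x,y in pts])
def show(n,P): 
    print(n,P.round(1).tolist(),'c',P.mean(0).round(1)); 
    for i in range(len(P)): d=P[(i+1)%len(P)]-P[i]; print('   ',np.linalg.norm(d).round(1),np.degrees(np.arctan2(d[1],d[0])).round(1))
show('se',g([(62,345),(392,288),(397,333),(67,391)],190,110,4,114))
show('grip',g([(170,328),(280,311),(283,336),(173,352)],190,110,4,146))
show('lid',g([(37,266),(378,233),(404,466),(54,500)],190,110,4,108))
show('bar',g([(145,545),(318,526)],190,110,4,106))
show('board',g([(77,108),(612,70),(626,193),(87,235)],330,190,6,10))
show('can',g([(455,70)],190,110,4,170)); show('jar',g([(490,575)],190,110,4,55))
for n,(u,v) in dict(driver=(176,208),bottle=(477,205)).items(): print(n,p2w(r,u,v,15 if n=='driver' else 110))
K=r['depth']; print([p2w(r,u,v).round(1).tolist() for u,v in [(220,220),(275,187),(220,197),(247,193),(388,215),(312,256)]])
E
```

```text
se [[593.1, 330.3, 114.0], [636.6, 93.8, 114.0], [603.4, 89.6, 114.0], [559.6, 325.0, 114.0]] c [598.2 209.7 114. ]
    240.5 -79.6
    33.4 -172.8
    239.5 100.5
    33.9 8.9
grip [[599.7, 247.2, 146.0], [612.4, 170.3, 146.0], [594.5, 167.7, 146.0], [582.6, 244.4, 146.0]] c [597.3 207.4 146. ]
    77.9 -80.6
    18.1 -171.7
    77.7 98.8
    17.4 9.2
lid [[652.7, 352.9, 108.0], [679.0, 105.1, 108.0], [507.9, 83.3, 108.0], [482.0, 331.8, 108.0]] c [580.4 218.3 108. ]
    249.2 -83.9
    172.6 -172.7
    249.8 95.9
    171.9 7.1
bar [[450.7, 266.2, 106.0], [464.8, 143.9, 106.0]] c [457.8 205.  106. ]
    123.1 -83.4
    123.1 96.6
board [[578.5, -70.6, 10.0], [600.2, -347.8, 10.0], [536.0, -352.4, 10.0], [512.7, -75.5, 10.0]] c [ 556.8 -211.6   10. ]
    278.0 -85.5
    64.3 -175.9
    278.0 94.8
    66.0 4.2
can [[782.6, 48.4, 170.0]] c [782.6  48.4 170. ]
    0.0 0.0
jar [[434.1, 21.7, 55.0]] c [434.1  21.7  55. ]
    0.0 0.0
driver [573.20241039 442.40863337  15.        ]
bottle [ 572.04948646 -452.68609852  110.        ]
[[523.9, 285.1, 110.7], [620.1, 129.8, 115.8], [590.5, 287.9, 111.7], [595.8, 205.1, 147.3], [555.1, -210.2, 17.2], [426.3, 22.0, 56.9]]
```

View pics/wrist0.png

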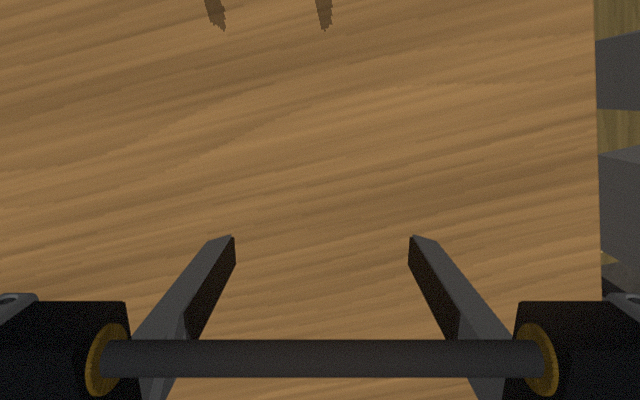

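```bash
cat > go.py <<'E'
import sys,numpy as np
from scipy.spatial.transform import Rotation as R
from bench import bot
def go(p,yaw,roll=-90,pitch=0):
    o=bot.get_obs(); R0=R.from_euler('xyz',o['orientation'],degrees=True)
    s=R0.inv().apply(np.array(p)-o['position'])/120
    t=(R0.inv()*R.from_euler('xyz',[roll,pitch,yaw],degrees=True)).as_rotvec(degrees=True)/45
    print('t',o['time'],'pos',o['position'].round(1),o['orientation'].round(1),'gap',round(o['finger_gap'],1),'F',o['contact_force'].round(2))
    print('turn',t.round(3).tolist(),'shift',s.round(4).tolist())
if __name__=='__main__': a=list(map(float,sys.argv[1:])); go(a[:3],*a[3:])
E
python3 go.py 560 205 290 9.8; python3 -c "
from h import *
r=ld('wrist0');print(np.linalg.inv(r['view'])[:3,3])"
```

```text
t 0.15 pos [158.9 655.7 204.9] [-90.    0.1  76.4] gap 94.0 F [ 0.05 -0.37 -0.28]
turn [0.001, 1.479, -0.001] shift [-2.8634, -0.7057, -4.1328]
[ 80.51829027 673.32430399 384.59744745]
```

```bash
r='[[0,0.37,0],[-0.69,-0.7,-1],0]'; python3 -m jog '[[[0,0.37,0],[-0.69,-0.7,-1],0],[[0,0.37,0],[-0.69,-0.7,-1],0],[[0,0.37,0],[-0.69,-0.7,-1],0],[[0,0.37,0],[-0.69,-0.7,-1],0]]' 20; python3 go.py 560 205 290 9.8
```

```text
time: 0.55
position: [259.9, 544.7, 292.2]
orientation: [-90.0, -0.2, 59.5]
contact_force: [0.5, -0.0, 0.6]
finger_gap: 94.2
t 0.55 pos [259.9 544.7 292.2] [-90.   -0.2  59.5] gap 94.2 F [ 0.53 -0.04  0.65]
turn [-0.001, 1.104, 0.004] shift [-1.1679, 0.0163, -3.5922]
```

```bash
python3 -m jog '[[[0,0.33,0],[-0.32,0,-1],0],[[0,0.33,0],[-0.32,0,-1],0],[[0,0.33,0],[-0.32,0,-1],0]]' ; python3 go.py 560 205 290 9.8
```

```text
time: 0.85
position: [342.9, 450.5, 289.5]
orientation: [-90.0, -0.0, 44.5]
contact_force: [0.1, -0.5, -0.3]
finger_gap: 93.9
t 0.85 pos [342.9 450.5 289.5] [-90.   -0.   44.5] gap 93.9 F [ 0.09 -0.48 -0.26]
turn [0.001, 0.77, 0.0] shift [-0.1413, -0.0023, -2.727]
```

```bash
python3 -m jog '[[[0,0.4,0],[0,0,-1],0],[[0,0.4,0],[0,0,-1],0],[[0,0.4,0],[0,0,-1],0]]' ; python3 go.py 560 205 290 9.8
```

```text
time: 1.15
position: [428.0, 364.8, 289.5]
orientation: [-90.1, -0.0, 26.3]
contact_force: [0.5, 0.3, 0.2]
finger_gap: 93.8
t 1.15 pos [428.  364.8 289.5] [-90.1  -0.   26.3] gap 93.8 F [0.45 0.32 0.18]
turn [0.001, 0.367, 0.001] shift [0.3955, -0.0023, -1.6819]
```

```bash
python3 -m jog '[[[0,0.37,0],[0.4,0,-1],0],[[0,0.37,0],[0.4,0,-1],0],[[0,0.37,0],[0.4,0,-1],0],[[0,0.37,0],[0.4,0,-1],0]]' ; python3 - <<'E'
from h import *
snap('wrist','w1')
E
python3 go.py 560 205 290 9.8
```

```text
time: 1.55
position: [524.6, 280.0, 289.2]
orientation: [-90.1, -0.0, 10.0]
contact_force: [-0.7, 0.4, -0.3]
finger_gap: 94.1
t 1.6 pos [523.  282.1 289. ] [-90.    0.   10.2] gap 93.8 F [-1.13  1.16  0.97]
turn [0.001, 0.008, -0.001] shift [0.1904, -0.008, -0.6866]
```

View pics/w1.png

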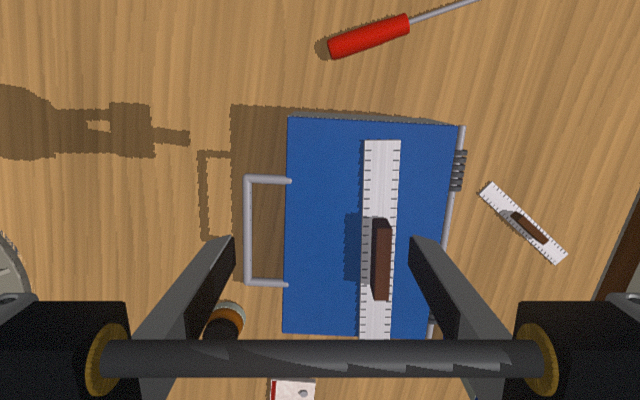

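```bash
python3 - <<'E'
from h import *
im=ld('w1')['img'][:,:,::-1]
cv2.imwrite('pics/c3.png',cv2.resize(im[130:340,340:420],None,fx=2.8,fy=2.8,interpolation=cv2.INTER_CUBIC))
cv2.imwrite('pics/c4.png',cv2.resize(im[100:345,230:480],None,fx=2.4,fy=2.4,interpolation=cv2.INTER_CUBIC))
E
```

```text
(no output)
```

View pics/c4.png

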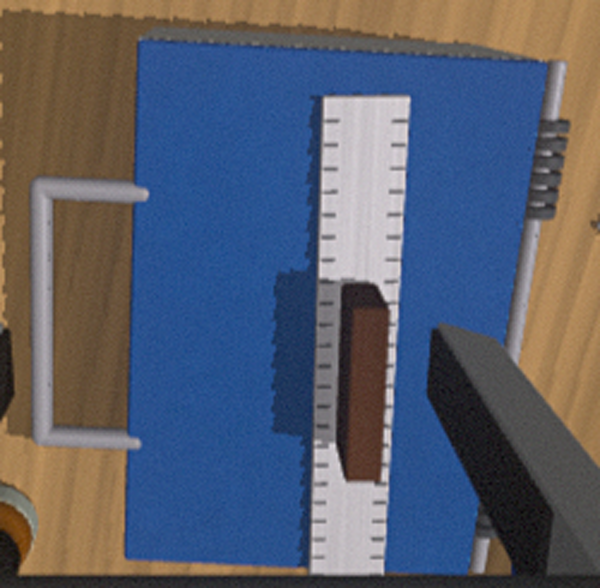

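```bash
python3 - <<'E'
from h import *
r=ld('w1')
def g(pts,z,x0=230,y0=100,s=2.4): return np.array([p2w(r,x0+(x+.5)/s-.5,y0+(y+.5)/s-.5,z) for x,y in pts])
def show(n,P):
    print(n,P.round(1).tolist(),'c',P.mean(0).round(1))
    for i in range(len(P)): d=P[(i+1)%len(P)]-P[i]; print('   ',np.linalg.norm(d).round(1),np.degrees(np.arctan2(d[1],d[0])).round(1))
show('grip',g([(352,305),(389,307),(383,482),(345,480)],146))
show('se',g([(323,96),(410,95),(384,573),(312,565)],114))
show('lidfront',g([(139,41),(126,558)],108))
show('bar',g([(43,190),(42,440)],104))
E
```

```text
grip [[584.4, 246.7, 146.0], [599.2, 248.4, 146.0], [614.8, 170.4, 146.0], [598.6, 168.6, 146.0]] c [599.2 208.5 146. ]
    14.8 6.7
    79.5 -78.7
    16.2 -173.4
    79.4 100.3
se [[560.3, 322.6, 114.0], [595.2, 329.2, 114.0], [636.8, 103.0, 114.0], [601.6, 101.4, 114.0]] c [598.5 214.  114. ]
    35.6 10.7
    230.0 -79.6
    35.3 -177.4
    225.0 100.6
lidfront [[482.4, 330.8, 108.0], [512.7, 85.1, 108.0]] c [497.6 208.  108. ]
    247.5 -83.0
    247.5 97.0
bar [[450.4, 260.7, 104.0], [464.2, 139.9, 104.0]] c [457.3 200.3 104. ]
    121.7 -83.5
    121.7 96.5
```

```bash
python3 go.py 598.5 208 200 10.4
```

```text
t 1.6 pos [523.  282.1 289. ] [-90.    0.   10.2] gap 93.8 F [-1.13  1.16  0.97]
turn [0.001, -0.005, -0.001] shift [0.511, 0.7418, -0.7179]
```

```bash
python3 -m jog '[[[0,0,0],[0.3,0.2,-0.4],0],[[0,0,0],[0.51,0.5,-0.72],0],[[0,0,0],[0.51,0.74,-0.72],0],[[0,0,0],[0.51,0.74,-0.72],0],[[0,0,0],[0.51,0.74,-0.72],0]]' ; python3 go.py 598.5 208 124 10.4
```

```text
time: 2.1
position: [596.8, 210.3, 200.1]
orientation: [-90.0, 0.1, 10.3]
contact_force: [0.8, 0.2, 0.4]
finger_gap: 94.3
t 2.1 pos [596.8 210.3 200.1] [-90.    0.1  10.3] gap 94.3 F [0.8  0.21 0.4 ]
turn [0.0, -0.002, -0.002] shift [0.012, 0.634, -0.0211]
```

```bash
python3 -m jog '[[[0,0,0],[0.012,0.2,-0.02],60],[[0,0,0],[0.012,0.4,-0.02],60],[[0,0,0],[0.012,0.63,-0.02],60],[[0,0,0],[0.012,0.63,-0.02],60],[[0,0,0],[0.012,0.63,-0.02],60]]' ; python3 - <<'E'
from h import *
snap('wrist','w2')
E
python3 go.py 598.5 208 124 10.4
```

```text
time: 2.6
position: [599.6, 208.6, 126.7]
orientation: [-90.0, -0.1, 10.3]
contact_force: [0.3, 0.9, 1.0]
finger_gap: 71.6
t 2.65 pos [600.1 208.3 127.2] [-89.9  -0.1  10.3] gap 72.1 F [0.27 0.56 0.25]
turn [-0.001, -0.002, 0.003] shift [-0.0136, 0.0266, -0.0001]
```

View pics/w2.png

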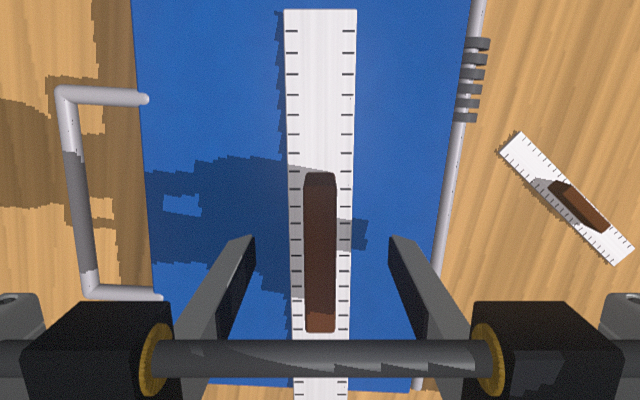

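The grip block (columns 304–337) sits centred between the fingers. I'll lower slightly and close.

```bash
python3 -m jog '[[[0,0,0],[-0.008,0.02,0],120],[[0,0,0],[-0.008,0.02,0],255],[[0,0,0],[-0.008,0.02,0],255],[[0,0,0],[-0.008,0.02,0],255],[[0,0,0],[-0.008,0.02,0],255]]' 25; python3 -m jog '[[[0,0,0],[0,0,0],255],[[0,0,0],[0,0,0],255],[[0,0,0],[0,0,0],255]]'
```

```text
time: 3.15
position: [598.6, 206.7, 122.8]
orientation: [-90.0, -0.0, 10.2]
contact_force: [-1.0, 1.2, 0.5]
finger_gap: 35.1
time: 3.45
position: [598.6, 206.7, 122.6]
orientation: [-90.0, 0.0, 10.2]
contact_force: [-0.1, 0.5, 1.0]
finger_gap: 15.8
```

```bash
python3 -m jog '[[[0,0,0],[0,-0.15,0],255],[[0,0,0],[0,-0.4,0],255],[[0,0,0],[0,-0.7,0],255],[[0,0,0],[0,-0.85,0],255],[[0,0,0],[0,-0.85,0],255]]'; python3 go.py 504 -100 230 4.6
```

```text
time: 3.95
position: [599.8, 207.0, 227.3]
orientation: [-89.9, -0.2, 10.2]
contact_force: [0.1, 0.3, -2.1]
finger_gap: 15.9
t 3.95 pos [599.8 207.  227.3] [-89.9  -0.2  10.2] gap 15.9 F [ 0.08  0.28 -2.07]
turn [-0.002, 0.125, 0.005] shift [-1.2391, -0.0302, -2.3763]
```

```bash
python3 -m jog '[[[0,0,0],[-0.2,0,-0.4],255],[[0,0.05,0],[-0.4,0,-0.7],255],[[0,0.05,0],[-0.55,0,-1],255],[[0,0.05,0],[-0.55,0,-1],255]]';python3 -m jog '[[[0,0,0],[-0.2,0,-0.4],255],[[0,0.05,0],[-0.4,0,-0.7],255],[[0,0.05,0],[-0.55,0,-1],255],[[0,0.05,0],[-0.55,0,-1],255],[[0,0.05,0],[-0.55,0,-1],255],[[0,0.05,0],[-0.55,0,-1],255]]'; python3 go.py 504 -100 230 4.6
```

```text
time: 4.35
position: [553.1, 71.2, 224.1]
orientation: [-90.0, 0.1, 7.6]
contact_force: [-0.3, 0.4, -1.0]
finger_gap: 15.5
t 4.35 pos [553.1  71.2 224.1] [-90.    0.1   7.6] gap 15.5 F [-0.28  0.42 -0.97]
turn [0.001, 0.067, -0.002] shift [-0.5946, -0.0473, -1.3596]invalid input at $: expected 1 to 5 rows
```

```bash
python3 -m jog '[[[0,0,0],[-0.25,0,-0.4],255],[[0,0.06,0],[-0.45,-0.04,-0.8],255],[[0,0.06,0],[-0.5,-0.04,-1],255],[[0,0.06,0],[-0.5,-0.04,-1],255],[[0,0.06,0],[-0.5,-0.04,-1],255]]'; python3 - <<'E'
from h import *
snap('wrist','w3')
E
python3 go.py 504 -100 230 4.6
```

```text
time: 4.85
position: [511.8, -50.4, 228.9]
orientation: [-90.0, 0.0, 5.2]
contact_force: [0.8, -0.0, -1.3]
finger_gap: 15.9
t 4.9 pos [512.  -49.5 228.9] [-90.    0.    5.3] gap 15.7 F [-0.4  -0.12 -2.58]
turn [-0.0, 0.016, -0.001] shift [-0.1057, -0.0092, -0.4126]
```

View pics/w3.png

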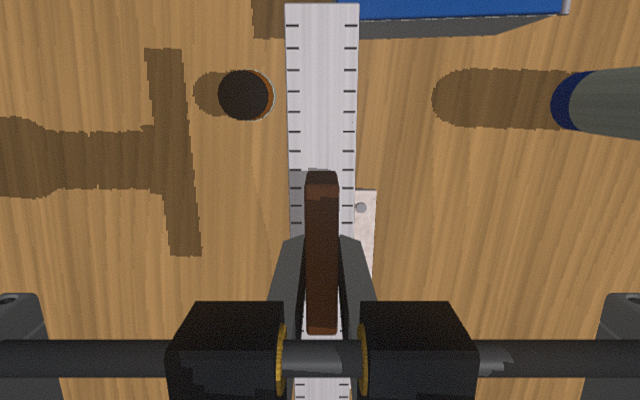

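```bash
python3 -m jog '[[[0,0,0],[-0.2,0,-0.4],255],[[0,0.015,0],[-0.4,0,-0.8],255],[[0,0.015,0],[-0.5,0,-1],255],[[0,0.015,0],[-0.5,0,-1],255]]'; python3 -m jog '[[[0,0,0],[-0.1,0,-0.4],255],[[0,0,0],[-0.15,0,-0.8],255],[[0,0,0],[-0.15,0,-1],255],[[0,0,0],[-0.15,0,-1],255],[[0,0,0],[-0.15,0,-1],255]]'; python3 - <<'E'
from h import *
snap('wrist','w4')
E
python3 go.py 504 -210 230 4.6
```

```text
time: 5.3
position: [462.0, -178.2, 229.3]
orientation: [-90.0, 0.0, 4.4]
contact_force: [0.6, 0.2, -1.1]
finger_gap: 15.7
time: 5.8
position: [455.7, -295.3, 228.7]
orientation: [-90.0, 0.1, 4.6]
contact_force: [0.7, 0.3, -1.6]
finger_gap: 15.6
t 5.85 pos [ 455.7 -294.7  228.9] [-90.    0.1   4.7] gap 15.7 F [-0.15 -0.06 -1.28]
turn [-0.001, 0.002, -0.001] shift [0.4588, -0.0097, 0.6703]
```

View pics/w4.png

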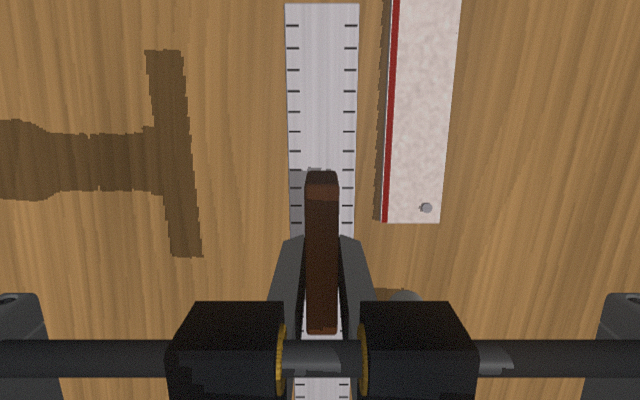

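```bash
python3 - <<'E'
from h import *
im=ld('w4')['img'][:,:,::-1]
cv2.imwrite('pics/c5.png',cv2.resize(im[0:240,270:470],None,fx=2.5,fy=2.5,interpolation=cv2.INTER_CUBIC))
E
```

```text
(no output)
```

View pics/c5.png

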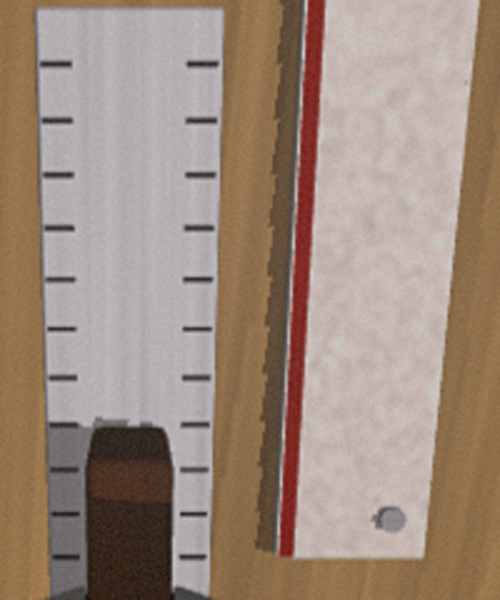

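```bash
python3 - <<'E'
from h import *
r=ld('w4')
def g(pts,z,x0=270,y0=0,s=2.5): return np.array([p2w(r,x0+(x+.5)/s-.5,y0+(y+.5)/s-.5,z) for x,y in pts])
def show(n,P):
    print(n,P.round(1).tolist(),'c',P.mean(0).round(1))
    for i in range(len(P)): d=P[(i+1)%len(P)]-P[i]; print('   ',np.linalg.norm(d).round(1),np.degrees(np.arctan2(d[1],d[0])).round(1))
show('board',g([(309,0),(479,0),(424,557),(280,555)],10))
show('se',g([(37,10),(222,10),(209,580),(50,580)],219))
print(r['view'].round(3))
for u,v in [(310,50),(345,50),(420,50),(420,150)]: print(p2w(r,u,v))
E
```

```text
board [[513.3, -120.8, 10.0], [580.6, -115.4, 10.0], [599.4, -349.9, 10.0], [531.8, -354.4, 10.0]] c [ 556.3 -235.1   10. ]
    67.5 4.6
    235.2 -85.4
    67.8 -176.1
    234.3 94.5
se [[429.0, -176.4, 219.0], [464.0, -173.5, 219.0], [473.8, -288.9, 219.0], [438.0, -291.8, 219.0]] c [ 451.2 -232.6  219. ]
    35.1 4.6
    115.7 -85.1
    35.9 -175.3
    115.8 94.5
[[ 9.97000e-01  8.10000e-02 -2.00000e-03 -4.30329e+02]
 [ 7.80000e-02 -9.57000e-01  2.80000e-01 -3.55939e+02]
 [ 2.10000e-02 -2.79000e-01 -9.60000e-01  3.22745e+02]
 [ 0.00000e+00  0.00000e+00  0.00000e+00  1.00000e+00]]
[ 442.67406438 -196.04861953  221.82769002]
[ 459.59366465 -194.50504104  220.24152213]
[ 547.14823174 -164.67151907    9.57406137]
[ 563.22337856 -266.96319189   10.30910687]
```

```bash
python3 go.py 496.5 -216.7 130 4.55
```

```text
t 5.85 pos [ 455.7 -294.7  228.9] [-90.    0.1   4.7] gap 15.7 F [-0.15 -0.06 -1.28]
turn [-0.001, 0.003, -0.001] shift [0.3929, 0.8237, 0.6194]
```

```bash
python3 -m jog '[[[0,0,0],[0.15,0.2,0.2],255],[[0,0,0],[0.3,0.5,0.5],255],[[0,0.003,0],[0.393,0.8,0.62],255],[[0,0.003,0],[0.393,0.82,0.62],255],[[0,0.003,0],[0.393,0.82,0.62],255]]'; python3 go.py 496.5 -216.7 25 4.55
```

```text
time: 6.35
position: [496.0, -216.7, 130.5]
orientation: [-90.0, 0.1, 4.6]
contact_force: [-0.1, -0.7, -0.9]
finger_gap: 15.5
t 6.35 pos [ 496.  -216.7  130.5] [-90.    0.1   4.6] gap 15.5 F [-0.14 -0.72 -0.92]
turn [-0.0, 0.002, -0.003] shift [0.006, 0.8791, -0.0007]
```

```bash
python3 -m jog '[[[0,0,0],[0,0.2,0],255],[[0,0,0],[0,0.5,0],255],[[0,0,0],[0,0.75,0],255],[[0,0,0],[0,0.87,0],255],[[0,0,0],[0,0.87,0],255]]';python3 -m jog '[[[0,0,0],[0,0,0],255],[[0,0,0],[0,0,0],255]]'; python3 go.py 496.5 -216.7 15 4.55; python3 - <<'E'
from h import *
snap('top','t5');snap('wrist','w5')
im=cv2.imread('pics/t5.png');cv2.imwrite('pics/c6.png',cv2.resize(im[170:260,310:450],None,fx=5,fy=5,interpolation=cv2.INTER_CUBIC))
E
```

```text
time: 6.85
position: [495.7, -218.6, 26.4]
orientation: [-90.0, 0.1, 4.4]
contact_force: [-0.1, -0.1, -0.5]
finger_gap: 15.7
time: 7.05
position: [497.2, -218.8, 28.3]
orientation: [-90.0, -0.1, 4.5]
contact_force: [0.8, 0.1, -0.8]
finger_gap: 15.8
t 7.05 pos [ 497.2 -218.8   28.3] [-90.   -0.1   4.5] gap 15.8 F [ 0.75  0.1  -0.78]
turn [0.001, -0.002, 0.003] shift [-0.0045, 0.1109, 0.0177]
```

View pics/w5.png

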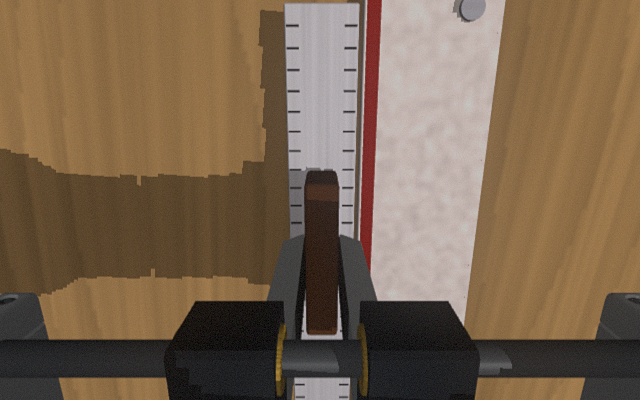

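```bash
python3 -m jog '[[[0,0,0],[0,0.04,0.01],255],[[0,0,0],[0,0.08,0.01],255],[[0,0,0],[0,0.1,0.01],255],[[0,0,0],[0,0.1,0.01],255],[[0,0,0],[0,0.1,0.01],255]]';python3 -m jog '[[[0,0,0],[0,0.008,0],255],[[0,0,0],[0,0.016,0],255],[[0,0,0],[0,0.016,0],255],[[0,0,0],[0,0.016,0],255]]'
```

```text
time: 7.65
position: [495.9, -217.2, 14.5]
orientation: [-90.0, 0.0, 4.5]
contact_force: [-0.6, 0.5, -1.2]
finger_gap: 15.8
time: 8.05
position: [496.0, -217.5, 13.8]
orientation: [-90.0, -0.0, 4.4]
contact_force: [-8.8, 2.7, 30.9]
finger_gap: 15.7
```

```bash
python3 -m jog '[[[0,0,0],[0,-0.007,0],255],[[0,0,0],[0,-0.007,0],255]]'; python3 -m jog '[[[0,0,0],[0.015,0,0],255],[[0,0,0],[0.03,0,0],255],[[0,0,0],[0.03,0,0],255]]'
```

```text
time: 8.25
position: [496.1, -217.3, 13.9]
orientation: [-90.0, -0.0, 4.5]
contact_force: [-1.9, 0.7, 9.8]
finger_gap: 15.8
time: 8.55
position: [496.3, -217.3, 13.7]
orientation: [-89.9, 0.3, 4.4]
contact_force: [-23.0, 1.7, 34.4]
finger_gap: 15.8
```

```bash
python3 - <<'E'
from h import *
print(bot.get_obs()['position'],bot.get_obs()['contact_force'])
snap('wrist','w6')
im=cv2.imread('pics/w6.png');cv2.imwrite('pics/c6.png',cv2.resize(im[0:300,260:500],None,fx=2,fy=2,interpolation=cv2.INTER_CUBIC))
E
```

```text
[ 496.25012048 -217.31140449   13.74861561] [-23.02318115   1.68058715  34.42534599]
```

View pics/c6.png

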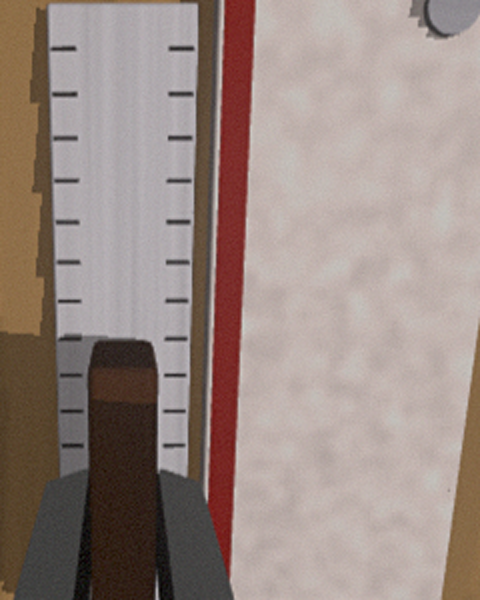

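```bash
python3 -m jog '[[[0,0,0],[-0.015,-0.006,0],255],[[0,0,0],[-0.015,-0.012,0],255],[[0,0,0],[-0.015,-0.012,0],255]]'; python3 -m jog '[[[0,0,0],[0.01,0,0],255],[[0,0,0],[0.015,0,0],255],[[0,0,0],[0.015,0,0],255],[[0,0,0],[0.015,0,0],255]]'
```

```text
time: 8.9
position: [498.1, -216.9, 15.0]
orientation: [-90.0, -0.0, 4.5]
contact_force: [0.6, 0.8, -1.0]
finger_gap: 16.0
time: 9.3
position: [499.7, -216.9, 15.0]
orientation: [-90.0, 0.0, 4.5]
contact_force: [0.0, 0.4, -1.9]
finger_gap: 16.1
```

```bash
python3 -m jog '[[[0,0,0],[0.01,0,0],255],[[0,0,0],[0.018,0,0],255],[[0,0,0],[0.018,0,0],255]]'; python3 -m jog '[[[0,0,0],[0.008,0,0],255],[[0,0,0],[0.008,0,0],255],[[0,0,0],[0.008,0,0],255]]'
```

```text
time: 9.6
position: [500.1, -216.9, 14.8]
orientation: [-90.0, 0.2, 4.4]
contact_force: [-9.2, -0.5, 5.5]
finger_gap: 15.4
time: 9.9
position: [500.1, -216.8, 14.7]
orientation: [-89.9, 0.2, 4.4]
contact_force: [-14.2, -0.5, 7.2]
finger_gap: 16.0
```

```bash
python3 - <<'E'
from h import *
snap('wrist','w7')
im=cv2.imread('pics/w7.png');cv2.imwrite('pics/c7.png',cv2.resize(im[0:300,260:500],None,fx=2,fy=2,interpolation=cv2.INTER_CUBIC))
print(bot.get_obs()['wrist_torque'])
E
```

```text
[-0.33164198  3.27801401  0.037657  ]
```

View pics/c7.png

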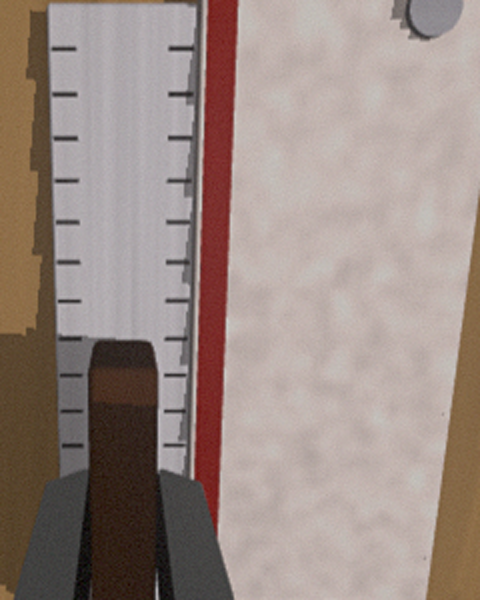

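```bash
python3 - <<'E'
from h import *
r=ld('w7')
im=r['img'][:,:,::-1]
cv2.imwrite('pics/c8.png',np.hstack([cv2.resize(im[a:a+60,340:380],None,fx=8,fy=8,interpolation=cv2.INTER_NEAREST) for a in (0,170)]))
E
```

```text
(no output)
```

View pics/c8.png

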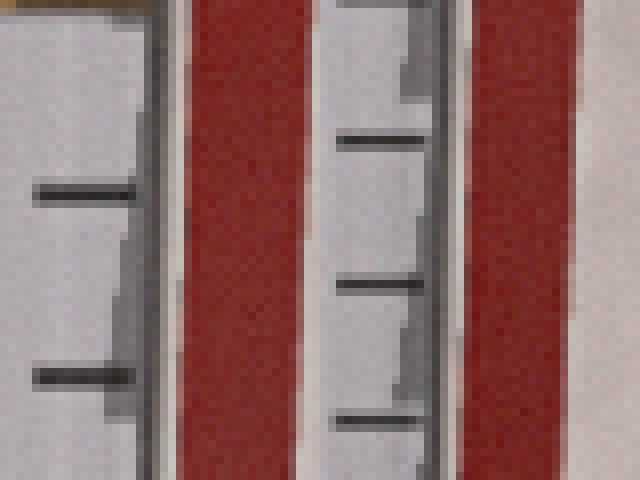

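```bash
python3 -m jog '[[[0,0,0],[-0.006,0.004,0],255],[[0,0,0],[-0.012,0.008,0],255],[[0,0,0],[-0.014,0.008,0],255]]'; python3 -m jog '[[[0,0,0],[0,0,0],200],[[0,0,0],[0,0,0],175],[[0,0,0],[0,0,0],175],[[0,0,0],[0,0,0],175]]' 10
```

```text
time: 10.25
position: [500.1, -216.9, 13.9]
orientation: [-90.0, 0.1, 4.4]
contact_force: [-5.1, -1.2, -1.4]
finger_gap: 15.4
time: 10.65
position: [501.4, -216.8, 14.2]
orientation: [-90.0, -0.0, 4.5]
contact_force: [0.1, -0.0, -0.4]
finger_gap: 29.7
```

```bash
python3 -m jog '[[[0,0,0],[0,-0.1,0],175],[[0,0,0],[0,-0.3,0],120],[[0,0,0],[0,-0.6,0],120],[[0,0,0],[0,-0.95,0],120],[[0,0,0],[0,-0.95,0],120]]'; python3 - <<'E'
from h import *
snap('wrist','w8');snap('top','t8')
im=cv2.imread('pics/w8.png');cv2.imwrite('pics/c9.png',cv2.resize(im[0:300,250:450],None,fx=2,fy=2,interpolation=cv2.INTER_CUBIC))
im=cv2.imread('pics/t8.png');cv2.imwrite('pics/c10.png',cv2.resize(im[170:260,310:450],None,fx=5,fy=5,interpolation=cv2.INTER_CUBIC))
E
```

```text
time: 11.15
position: [503.3, -218.1, 133.3]
orientation: [-90.1, -0.4, 4.4]
contact_force: [-0.5, -0.6, 0.4]
finger_gap: 49.5
```

View pics/c9.png

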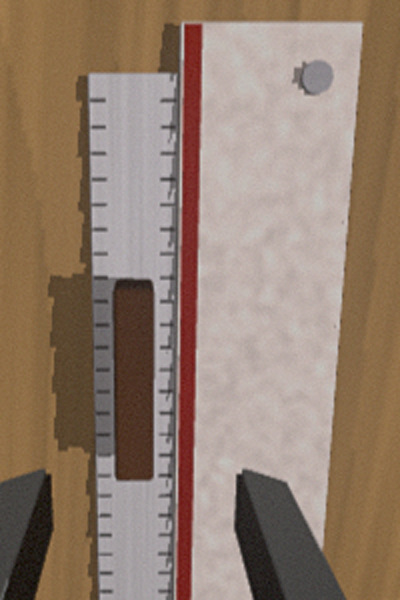

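View pics/c10.png

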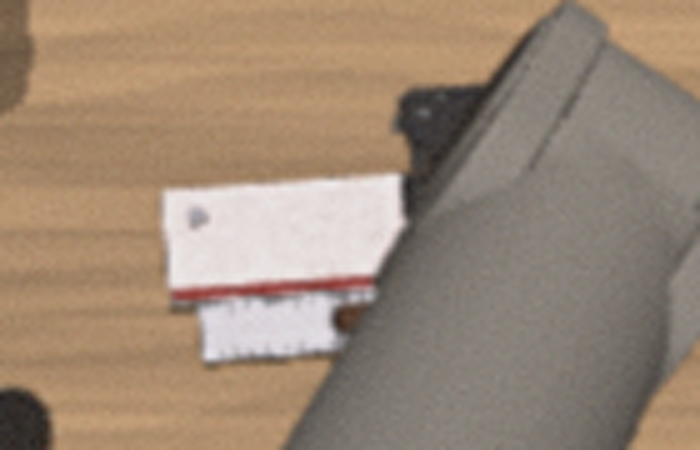

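```bash
python3 go.py 457.5 202 190 6.7
```

```text
t 11.25 pos [ 501.7 -216.6  129.5] [-90.   -0.1   4.5] gap 49.5 F [ 0.02 -0.21 -1.04]
turn [0.0, -0.049, 0.003] shift [-0.0935, -0.5047, 3.5068]
```

```bash
python3 -m jog '[[[0,0,0],[0,-0.3,0],150],[[0,-0.02,0],[0,-0.5,0.3],150],[[0,-0.02,0],[-0.03,-0.5,0.6],150],[[0,-0.02,0],[-0.03,-0.5,1],150],[[0,-0.02,0],[-0.03,-0.5,1],150]]'; python3 -m jog '[[[0,0,0],[0,0,0.4],160],[[0,-0.02,0],[-0.03,0,0.8],160],[[0,-0.02,0],[-0.03,0,1],160],[[0,-0.02,0],[-0.03,0,1],160]]'; python3 -m jog '[[[0,0,0],[0,0,0.4],170],[[0,0,0],[-0.03,0,0.8],170],[[0,0,0],[-0.03,0,1],170],[[0,0,0],[-0.03,0,1],170]]'; python3 go.py 457.5 202 190 6.7
```

```text
time: 11.75
position: [487.4, -91.4, 187.2]
orientation: [-89.9, 0.1, 5.8]
contact_force: [0.4, 0.1, -0.2]
finger_gap: 38.6
time: 12.15
position: [472.5, 24.9, 187.4]
orientation: [-90.0, 0.1, 6.5]
contact_force: [-0.6, -0.2, 0.3]
finger_gap: 35.2
time: 12.55
position: [456.0, 142.9, 187.4]
orientation: [-90.0, 0.1, 6.5]
contact_force: [0.3, -0.6, 0.3]
finger_gap: 31.7
t 12.55 pos [456.  142.9 187.4] [-90.    0.1   6.5] gap 31.7 F [ 0.35 -0.56  0.32]
turn [0.001, -0.005, -0.002] shift [0.0678, -0.022, 0.4878]
```

```bash
python3 -m jog '[[[0,0,0],[0.03,0,0.25],170],[[0,-0.004,0],[0.068,0,0.49],170],[[0,-0.004,0],[0.068,0,0.49],170],[[0,-0.004,0],[0.068,0,0.49],170]]';python3 - <<'E'
from h import *
snap('wrist','w9');snap('top','t9');print(bot.get_obs()['position'])
im=cv2.imread('pics/t9.png');cv2.imwrite('pics/c11.png',cv2.resize(im[140:280,180:450],None,fx=2.9,fy=2.9,interpolation=cv2.INTER_CUBIC))
E
```

```text
time: 12.95
position: [458.5, 198.6, 187.5]
orientation: [-90.1, 0.1, 6.4]
contact_force: [-0.3, -0.0, -0.3]
finger_gap: 31.3
[458.56760221 198.09947447 187.77598076]
```

View pics/w9.png

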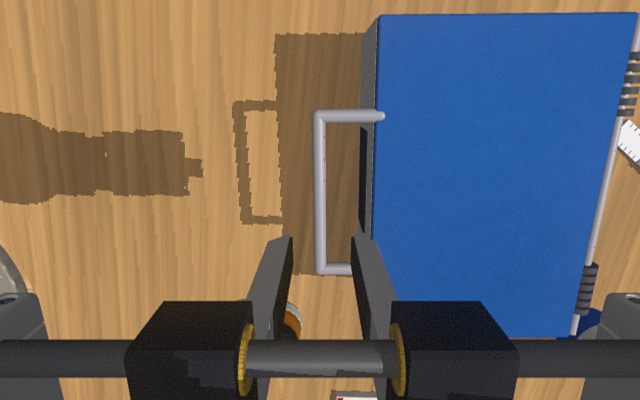

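View pics/c11.png

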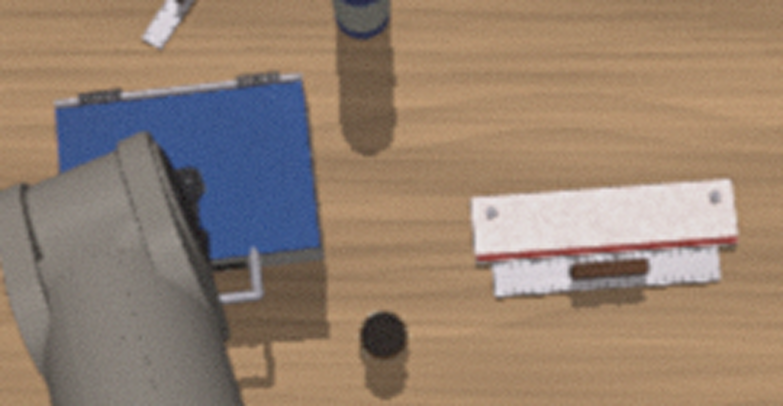

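The straightedge is flush and centred, with its grip at (609,269) in the crop. In the wrist view the bar (column 320) is centred between the fingers. I'll descend onto it.

```bash
python3 -m jog '[[[0,0,0],[-0.005,0.25,0.02],170],[[0,0,0],[-0.005,0.5,0.02],170],[[0,0,0],[-0.005,0.7,0.02],170],[[0,0,0],[-0.005,0.8,0.02],170],[[0,0,0],[-0.005,0.85,0.02],170]]'; python3 -m jog '[[[0,0,0],[0,0,0],170],[[0,0,0],[0,0,0],170]]';python3 - <<'E'
from h import *
snap('wrist','w10')
E
```

```text
time: 13.55
position: [457.4, 201.1, 85.4]
orientation: [-90.1, 0.1, 6.4]
contact_force: [1.1, 0.5, 0.9]
finger_gap: 31.0
time: 13.75
position: [458.1, 202.2, 86.9]
orientation: [-90.0, -0.0, 6.4]
contact_force: [0.4, -0.3, 0.3]
finger_gap: 31.7
```

View pics/w10.png

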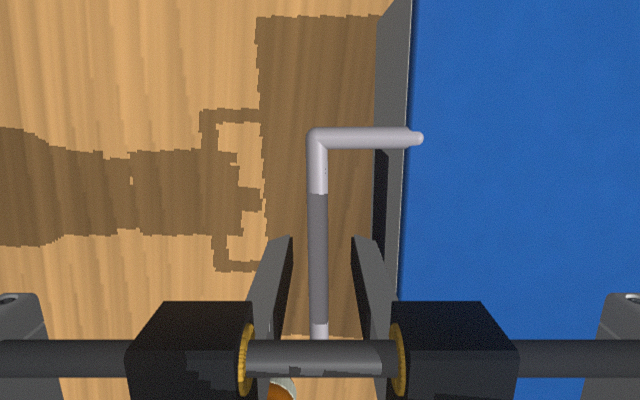

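```bash
python3 -m jog '[[[0,0,0],[-0.008,0.012,0],255],[[0,0,0],[-0.008,0.012,0],255],[[0,0,0],[-0.008,0.012,0],255],[[0,0,0],[-0.008,0.012,0],255],[[0,0,0],[-0.008,0.012,0],255]]' 15; python3 go.py 457.5 202 85 6.7
```

```text
time: 14.3
position: [456.3, 202.2, 84.7]
orientation: [-90.0, 0.0, 6.5]
contact_force: [-2.8, 1.3, 1.2]
finger_gap: 9.3
t 14.3 pos [456.3 202.2  84.7] [-90.    0.    6.5] gap 9.3 F [-2.79  1.28  1.19]
turn [-0.0, -0.006, -0.001] shift [0.0096, -0.0028, -0.003]
```

```bash
python3 - <<'E'
import numpy as np
f0=np.arctan2(4,210);r=np.hypot(4,210)
P=lambda t:np.array([r*(np.cos(f0)-np.cos(f0+t)),-r*(np.sin(f0+t)-np.sin(f0))])/120
for c in range(7):
    b=.15*c
    print(round(b,2),[(P(b+.03*i)-P(b)).round(3).tolist() for i in range(1,6)])
E
```

```text
0.0 [[0.002, -0.052], [0.005, -0.105], [0.01, -0.157], [0.017, -0.209], [0.025, -0.261]]
0.15 [[0.01, -0.052], [0.021, -0.103], [0.033, -0.154], [0.048, -0.204], [0.063, -0.255]]
0.3 [[0.017, -0.05], [0.036, -0.099], [0.056, -0.147], [0.078, -0.195], [0.101, -0.242]]
0.45 [[0.024, -0.046], [0.05, -0.092], [0.077, -0.137], [0.106, -0.181], [0.136, -0.224]]
0.6 [[0.031, -0.042], [0.063, -0.084], [0.097, -0.124], [0.132, -0.163], [0.168, -0.202]]
0.75 [[0.037, -0.037], [0.075, -0.073], [0.114, -0.108], [0.155, -0.142], [0.196, -0.174]]
0.9 [[0.042, -0.031], [0.085, -0.061], [0.129, -0.09], [0.174, -0.117], [0.22, -0.143]]
```

```bash
python3 -m jog '[[[0,0,0],[0.002,-0.03,0],255],[[0,0,0],[0.004,-0.08,0],255],[[0,0,0],[0.008,-0.14,0],255],[[0,0,0],[0.016,-0.2,0],255],[[0,0,0],[0.025,-0.26,0],255]]'
```

```text
time: 14.8
position: [459.2, 202.5, 116.5]
orientation: [-90.0, 0.0, 6.4]
contact_force: [-3.5, 2.1, -1.7]
finger_gap: 9.5
```

```bash
python3 -m jog '[[[0,0,0],[0.01,-0.052,0],255],[[0,0,0],[0.021,-0.103,0],255],[[0,0,0],[0.033,-0.154,0],255],[[0,0,0],[0.048,-0.204,0],255],[[0,0,0],[0.063,-0.255,0],255]]'; python3 - <<'E'
from h import *
snap('scene','s11'); snap('wrist','w11')
E
```

```text
time: 15.3
position: [466.4, 203.4, 147.1]
orientation: [-90.0, 0.1, 6.5]
contact_force: [-5.7, 2.5, 0.8]
finger_gap: 9.5
```

View pics/s11.png

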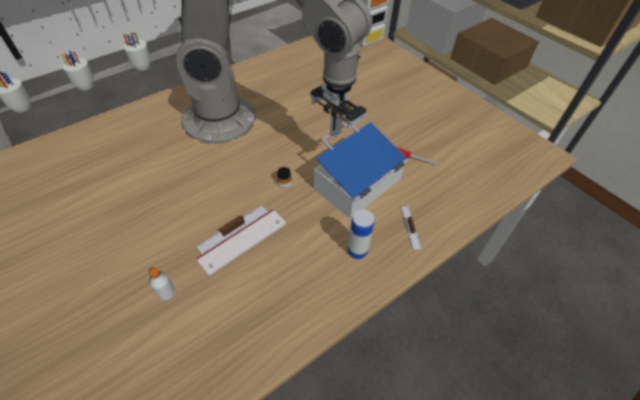

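View pics/w11.png

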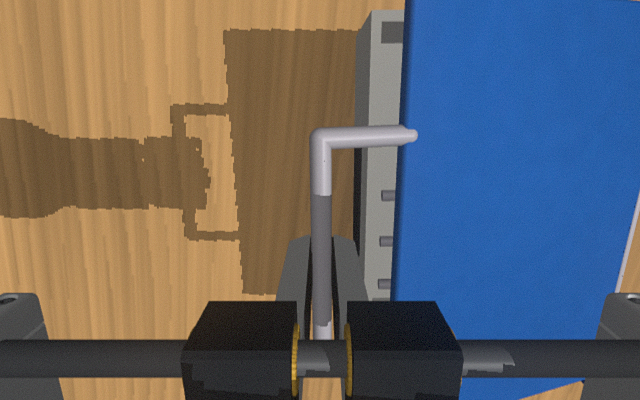

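The lid is rising with the bar held (bar at about (320,230) in the wrist view, lid edge at column 400). Continuing along the arc.

```bash
python3 -m jog '[[[0,0,0],[0.015,-0.05,0],255],[[0,0,0],[0.034,-0.099,0],255],[[0,0,0],[0.054,-0.147,0],255],[[0,0,0],[0.076,-0.195,0],255],[[0,0,0],[0.099,-0.242,0],255]]'; python3 -m jog '[[[0,0,0],[0.024,-0.046,0],255],[[0,0,0],[0.05,-0.092,0],255],[[0,0,0],[0.077,-0.137,0],255],[[0,0,0],[0.106,-0.181,0],255],[[0,0,0],[0.136,-0.224,0],255]]'
```

```text
time: 15.9
position: [477.9, 204.8, 176.1]
orientation: [-90.0, 0.1, 6.5]
contact_force: [-8.9, 2.8, 3.5]
finger_gap: 9.7
time: 16.4
position: [493.3, 206.7, 203.0]
orientation: [-90.0, 0.2, 6.5]
contact_force: [-17.2, 2.3, 9.9]
finger_gap: 9.7
```

```bash
python3 -m jog '[[[0,0,0],[0.027,-0.045,0],255],[[0,0,0],[0.057,-0.09,0],255],[[0,0,0],[0.09,-0.131,0],255],[[0,0,0],[0.124,-0.171,0],255],[[0,0,0],[0.159,-0.211,0],255]]'; python3 go.py 493.3 206.7 203 6.5
```

```text
time: 16.9
position: [513.4, 209.1, 228.7]
orientation: [-89.9, 0.1, 6.5]
contact_force: [-8.4, 3.2, 6.2]
finger_gap: 9.9
t 16.9 pos [513.4 209.1 228.7] [-89.9   0.1   6.5] gap 9.9 F [-8.45  3.17  6.19]
turn [-0.001, -0.001, -0.001] shift [-0.1684, 0.2146, -0.0013]
```

```bash
python3 -m jog '[[[0,0,0],[0.034,-0.039,0],255],[[0,0,0],[0.071,-0.076,0],255],[[0,0,0],[0.109,-0.112,0],255],[[0,0,0],[0.149,-0.147,0],255],[[0,0,0],[0.19,-0.18,0],255]]'; python3 -m jog '[[[0,0,0],[0.04,-0.033,0],255],[[0,0,0],[0.08,-0.063,0],255],[[0,0,0],[0.1,-0.075,0],255],[[0,0,0],[0.1,-0.075,0],255],[[0,0,0],[0.1,-0.075,0],255]]'; python3 - <<'E'
from h import *
snap('scene','s12'); snap('wrist','w12')
E
```

```text
time: 17.4
position: [536.9, 211.5, 250.3]
orientation: [-90.0, -0.0, 6.5]
contact_force: [-4.4, 2.0, 4.4]
finger_gap: 9.3
time: 17.9
position: [548.8, 212.5, 258.8]
orientation: [-90.0, -0.0, 6.4]
contact_force: [-5.9, 2.1, 7.7]
finger_gap: 9.3
```

View pics/w12.png

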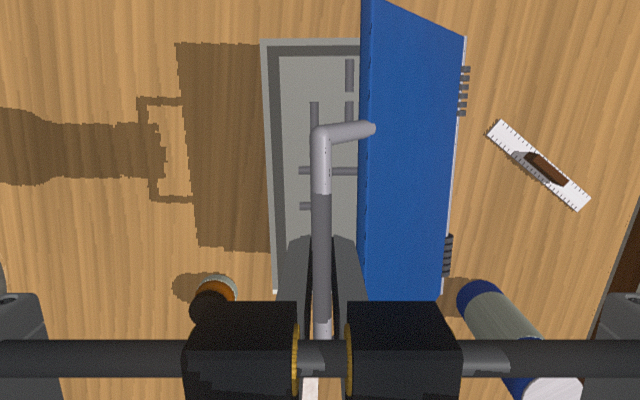

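```bash
cat > lid.py <<'E'
from h import *
import sys
def lid(f,roi):
    r=ld(f); im=r['img'].astype(int); x0,x1,y0,y1=roi
    m=(im[...,2]>im[...,0]+50)&(r['depth']>0); mm=np.zeros_like(m); mm[y0:y1,x0:x1]=True; m&=mm
    m=cv2.erode(m.astype(np.uint8),np.ones((5,5)))>0
    v,u=np.nonzero(m); d=r['depth'][v,u]
    P=np.linalg.inv(r['intrinsics'])@np.vstack([u,v,np.ones_like(u)])*d
    W=(np.linalg.inv(r['view'])@np.vstack([P,np.ones(len(u))]))[:3].T
    c=np.median(W,0)
    for _ in range(4):
        n=np.linalg.svd(W-c,full_matrices=False)[2][2]; e=(W-c)@n; k=abs(e)<max(2*e.std(),1); W=W[k]; c=W.mean(0)
    n*=np.sign(n[2]); print(f,len(W),'n',n.round(3),'theta',np.arccos(n[2]).round(3),'resid',e.std().round(2))
lid(sys.argv[1],tuple(map(int,sys.argv[2:])))
E
python3 lid.py w12 350 470 0 300; python3 lid.py w11 400 640 0 300;python3 lid.py s12 315 410 110 200
python3 -c "
from h import *
im=cv2.imread('pics/s12.png');cv2.imwrite('pics/c12.png',cv2.resize(im[40:300,130:450],None,fx=2.3,fy=2.3))"
```

```text
w12 20590 n [0.814 0.099 0.573] theta 0.961 resid 0.27
w11 58251 n [0.292 0.036 0.956] theta 0.299 resid 0.44
s12 2268 n [0.815 0.101 0.571] theta 0.963 resid 1.37
```

View pics/c12.png

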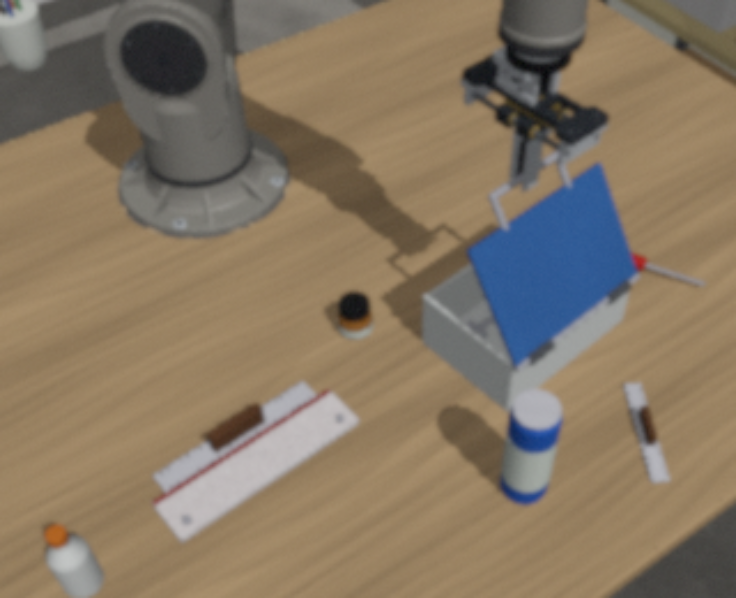

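Both cameras put the lid at 0.96 rad, still gripped, which is past the balance point. Next I'll ease it back to about 0.72.

```bash
python3 - <<'E'
import numpy as np
f0=np.arctan2(4,210);r=np.hypot(4,210)
P=lambda t:np.array([r*(np.cos(f0)-np.cos(f0+t)),-r*(np.sin(f0+t)-np.sin(f0))])/120
for b in (.962,.842):
    print(b,[(P(b-.024*i)-P(b)).round(3).tolist() for i in range(1,6)])
E
```

```text
0.962 [[-0.035, 0.024], [-0.069, 0.048], [-0.102, 0.074], [-0.135, 0.1], [-0.167, 0.127]]
0.842 [[-0.032, 0.028], [-0.062, 0.056], [-0.093, 0.085], [-0.122, 0.115], [-0.151, 0.146]]
```

```bash
python3 -m jog '[[[0,0,0],[-0.02,0.014,0],255],[[0,0,0],[-0.05,0.035,0],255],[[0,0,0],[-0.09,0.064,0],255],[[0,0,0],[-0.13,0.095,0],255],[[0,0,0],[-0.167,0.127,0],255]]'; python3 -m jog '[[[0,0,0],[-0.032,0.028,0],255],[[0,0,0],[-0.062,0.056,0],255],[[0,0,0],[-0.093,0.085,0],255],[[0,0,0],[-0.122,0.115,0],255],[[0,0,0],[-0.14,0.135,0],255]]'; python3 -m jog '[[[0,0,0],[0,0,0],255],[[0,0,0],[0,0,0],255],[[0,0,0],[0,0,0],255],[[0,0,0],[0,0,0],255]]'; python3 - <<'E'
from h import *
snap('scene','s13'); snap('wrist','w13')
E
python3 lid.py w13 350 500 0 300;python3 lid.py s13 315 410 110 200
```

```text
time: 18.5
position: [528.7, 210.1, 243.0]
orientation: [-90.0, -0.0, 6.4]
contact_force: [-1.6, 1.4, 3.0]
finger_gap: 9.3
time: 19.0
position: [511.7, 208.1, 226.4]
orientation: [-90.0, 0.0, 6.4]
contact_force: [0.7, -0.4, 0.4]
finger_gap: 9.1
time: 19.4
position: [512.2, 208.3, 226.9]
orientation: [-90.0, -0.0, 6.4]
contact_force: [0.9, -1.8, 0.3]
finger_gap: 9.5
w13 29539 n [0.662 0.081 0.745] theta 0.73 resid 0.35
s13 2229 n [0.664 0.081 0.744] theta 0.732 resid 1.56
```

View pics/w13.png

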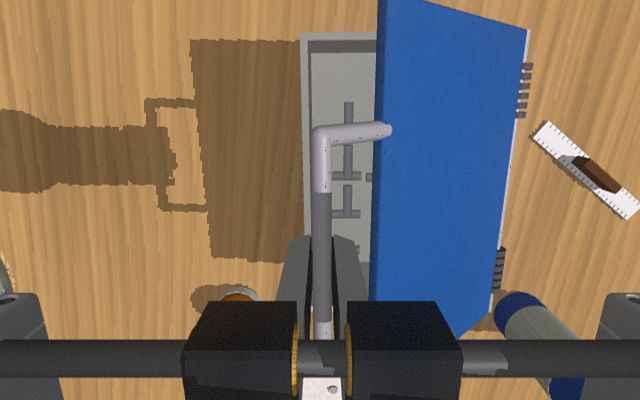

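The lid is at 0.73 rad with the bar still gripped (column 320). Last, I'll check that it's still and that the straightedge is in place.

```bash
python3 -m jog '[[[0,0,0],[0,0,0],255],[[0,0,0],[0,0,0],255],[[0,0,0],[0,0,0],255],[[0,0,0],[0,0,0],255],[[0,0,0],[0,0,0],255]]'; python3 - <<'E'
from h import *
snap('wrist','w14');snap('top','t14')
im=cv2.imread('pics/t14.png');cv2.imwrite('pics/c14.png',cv2.resize(im[190:250,330:445],None,fx=6,fy=6,interpolation=cv2.INTER_CUBIC))
E
python3 lid.py w14 350 500 0 300
```

```text
time: 20.0
position: [512.0, 208.3, 226.8]
orientation: [-90.0, 0.0, 6.4]
contact_force: [1.0, -4.9, -0.6]
finger_gap: 9.2
w14 29297 n [0.662 0.081 0.745] theta 0.73 resid 0.34
```

View pics/c14.png

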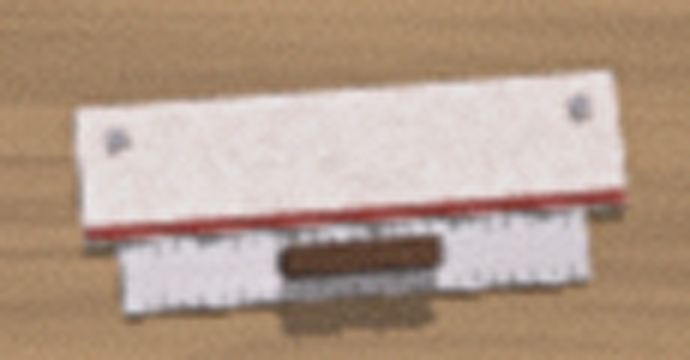

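View pics/t14.png

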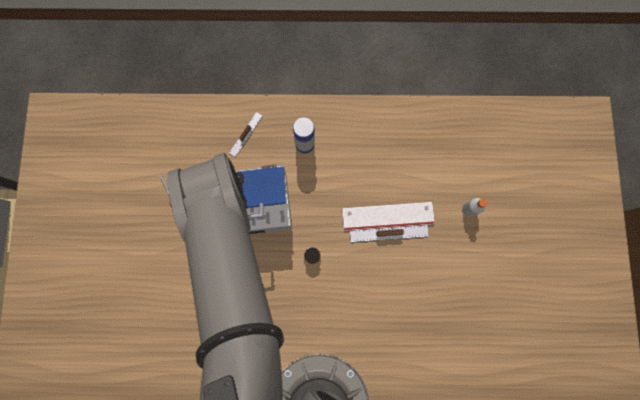

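```bash
python3 - <<'E'
from h import *
r=ld('t14'); g=lambda x,y,z:p2w(r,330+(x+.5)/6-.5,190+(y+.5)/6-.5,z)[:2]
a=np.radians(4.55);ex=np.array([np.cos(a),np.sin(a)]);ey=np.array([-ex[1],ex[0]])
F=(g(87,240,10)+g(626,200,10))/2; S=(g(127,314,6)+g(590,281,6))/2
B=(g(77,108,10)+g(612,70,10))/2
print('se near edge rel front',(S-F)@ex,(S-F)@ey,'rel back edge: se origin x in board ~',(S-B)@ex+18+35)
o=bot.get_obs();print(o['contact_force'],o['wrist_torque'],o['qd'].round(2),o['position'])
E
```

```text
se near edge rel front -39.27888124656733 2.4498985597315466 rel back edge: se origin x in board ~ -54.49347864762015
[ 1.35906995 -4.03363471 -0.69445954] [-1.15337149 -0.25896709  0.01204416] [-0.01 -0.07 -0.03 -0.01 -0.02  0.12 -0.05] [512.04325293 208.26887244 226.80529672]
```

The coarse top view puts the straightedge's x anywhere from -53 to -56 mm, so I'll refine that using the closer wrist picture taken after release.

```bash
python3 - <<'E'
from h import *
im=ld('w8')['img'][:,:,::-1]
cv2.imwrite('pics/c15.png',np.vstack([cv2.resize(im[a:a+35,285:365],None,fx=8,fy=8,interpolation=cv2.INTER_CUBIC) for a in (70,180)]))
r=ld('w8')
# colour profile
for v in (60,100,200,220): print(v,[(u,*im[v,u].tolist()) for u in range(330,346)])
E
```

```text
60 [(330, 176, 172, 180), (331, 177, 174, 178), (332, 177, 174, 179), (333, 176, 177, 180), (334, 178, 174, 179), (335, 151, 147, 153), (336, 117, 113, 119), (337, 111, 111, 116), (338, 95, 95, 99), (339, 83, 85, 92), (340, 156, 162, 176), (341, 101, 104, 161), (342, 43, 53, 126), (343, 34, 38, 122), (344, 39, 43, 126), (345, 36, 42, 120)]
100 [(330, 173, 170, 179), (331, 179, 174, 182), (332, 180, 175, 183), (333, 179, 173, 182), (334, 169, 165, 171), (335, 172, 169, 174), (336, 169, 167, 173), (337, 116, 113, 117), (338, 85, 82, 88), (339, 125, 130, 137), (340, 187, 190, 195), (341, 61, 63, 124), (342, 34, 33, 117), (343, 40, 40, 122), (344, 41, 40, 122), (345, 34, 39, 118)]
200 [(330, 166, 164, 170), (331, 171, 166, 172), (332, 166, 162, 170), (333, 140, 134, 141), (334, 165, 162, 166), (335, 159, 153, 161), (336, 107, 103, 107), (337, 78, 78, 83), (338, 131, 134, 150), (339, 100, 105, 157), (340, 40, 48, 124), (341, 28, 32, 117), (342, 39, 44, 126), (343, 34, 34, 122), (344, 28, 34, 120), (345, 36, 36, 119)]
220 [(330, 168, 162, 172), (331, 171, 170, 175), (332, 165, 162, 167), (333, 104, 98, 107), (334, 110, 110, 117), (335, 159, 156, 161), (336, 98, 95, 98), (337, 83, 82, 89), (338, 157, 161, 174), (339, 71, 77, 141), (340, 30, 33, 118), (341, 28, 31, 115), (342, 39, 40, 120), (343, 31, 35, 113), (344, 31, 36, 118), (345, 30, 34, 114)]
```

View pics/c15.png

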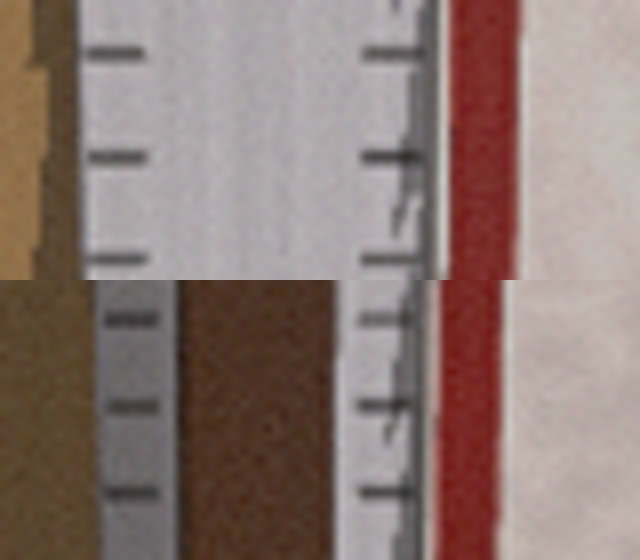

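```bash
python3 - <<'E'
from h import *
r=ld('w8'); a=np.radians(4.55);ex=np.array([np.cos(a),np.sin(a),0])
for v,l,rr,b in ((90,285+84/8-.5,337,338.8),(200,285+98/8-.5,336.3,337.9)):
    L,R_,B=p2w(r,l,v,6),p2w(r,rr,v,6),p2w(r,b,v,10); print('width',(R_-L)@ex,'gap',(B-R_)@ex,'near side to board',(B-L)@ex)
E
```

```text
width 34.32778788809458 gap 1.26359779272124 near side to board 35.59138568081582
width 35.23023691769097 gap 1.2142438457533467 near side to board 36.44448076344432
```

The closer view gives 35.6–36.4 mm from the straightedge's near side to the board edge, against 36 when flush. The lid is still at 0.73 rad, so I'm handing in.

```bash
python3 -c "
from bench import sign_off
print(sign_off())"
```

```text
the job is handed in; nothing more can be done
None
```

The job is handed in at about 20 s of robot time. The straightedge is off the lid and flush along the board's red-lined front edge. The lid is held still at about 0.73 rad. The hand-in reports no verdict, so these are my own last checks:

- **Straightedge:** I gripped it by its block, slid it against the board edge until it met contact force, then let go. The close wrist picture put its near side 35.6 to 36.4 mm from the board edge (36 is flush). It was centred within about 3 mm and parallel within about 0.005 rad.
- **Lid:** I lifted it by its bar to 0.96 rad, which both the scene and wrist depth pictures showed, then eased it back. Two wrist readings about 0.6 s apart both gave 0.730 rad, with the bar still gripped (opening about 9 mm).
- **Bystanders:** In the last top view the can, jar and bottle look where they started. The arm covers most of the screwdriver there, but nothing went near it.
- **Readings that disagreed:**
  - The coarser top view put the straightedge 1.5 to 3 mm further from the board. I trusted the close wrist view and the contact force instead.
  - The first slide pressed into the bench with about 34 N, so I raised it about 1 mm and slid again.
  - The force along the lid's radius reached about 20 N on the way up, so I corrected the arc.

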